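# Stack the delivered kits and scan the top label

## Robot

A 6-joint arm with a two-finger parallel gripper is mounted at the origin on the work surface. World frame = base frame: x ahead of the robot, y to its left, z up, the work surface at z = 0. Lengths are in m, angles in rad, forces in N, time in s.
With the tool pointing down it reaches from about 0.3 to 0.85 m from the base axis. Payload 5.4 kg.
Tool frame: the origin (TCP) lies between the finger pads; the fingertips stand 19 mm ahead of it and the grasp point (between the pads) is the TCP; z points along the fingers, y is the line along which they close (so a half turn about z gives the same grasp; the last joint's range is limited). The gripper opens to 85 mm and grips with 20 to 120 N. Pads are 22 mm wide; open, the fingers measure 114 mm over their backs; the gripper's body (76 mm by 85 mm) begins 54 mm behind the grasp point. The pads swing forward as they close: fully open they stand 13 mm farther back than shut.
Start: joints at [0.96, 0.158, 1.597, -0, 1.386, -0.21], TCP at [0.224, 0.529, 0.25] pointing down, gripper open.
Joint ranges: [-2.91, 2.91], [-0.94, 2.29], [0.18, 2.7], [-1.29, 4.43], [0.17, 2.64], [-3, 3]. Speed limits (rad/s): [2.57, 2.57, 3.14, 3.14, 3.14, 3.14].

## Interface

Orientations are given as a unit quaternion [w, x, y, z].
In Python, from plant import bot gives the robot as it stands. The module is installed in compiled form; this text tells all that it offers.
- The arm moves only by the shell command python3 -m creep 'ROWS' [OPENING]. ROWS is JSON, a list of rows, each an object with "linear": the shift along the tool's x, y, z in mm, a list of three; "rotation": the turn, a rotation vector about the tool's x, y, z in rad, a list of three. In form: [{"linear": [dx, dy, dz], "rotation": [rx, ry, rz]}, ...]. A call has exactly 5 rows; each row is the pose to reach, as a shift and turn from the pose commanded when the call began, along the tool's axes at that moment; what a row does not reach only later rows make up. A row lasts 1/12 s, in which the tool goes at most 41.7 mm and 7.16 degrees, less where a joint would pass 70% of its speed; a pose out of reach is approached as far as the arm can. A call with a gripper value outside its range is refused whole. OPENING is the finger opening in mm, from 0 to 85.4, set as the call begins (- or left out, the last holds). The fingers move at their own pace and stop on an object; the grip force is fixed at half the most. Time passes only in rows, so rows that repeat a pose let the fingers close, or fill a call up. It gives the time, the measured TCP pose, the force, the opening and the grip force at its end, in the units of the state.
- bot.get_obs(): the state, without advancing time (a new reading comes with each control period).
- bot.camera(name): name is "scene" or "side" or "wrist"; returns a dict with "pixels" (400x640x3 uint8, red, green, blue), "camera_matrix" (3x3 intrinsics, pixels), "k1" (the pictures are not rectified: a ray, as slopes to the right and down, at radius r is drawn at 1 + k1 r^2 times it, then the intrinsics apply), "origin" and "orientation" of the camera in the world. Camera axes: x right, y down, z forward; pixel columns grow to the right and rows downward; lengths in m; the calibration is good to about 2 mm. A picture is of the moment at which its call begins. There is no depth.
- bot.hand_in(): hands the job in; it is judged then, once.
The state is a dict: "time": time; "joint_positions": joint angles; "qvel": joint speeds; "effort": joint torques, N m; "ee_pos": TCP position; "orientation": TCP orientation; "force": force on the tool from outside, world axes, zero at the start; "ft_torque": the same for the moment, N m; "opening": finger opening in m; "finger_force": force on a finger pad.
Only numpy, scipy, OpenCV 4.12 (cv2) and the standard library are available. Lean on these libraries where they do the work, as an engineer would, in place of code of your own. Each camera call takes 0.05 s, during which the arm holds its last target. There are 200 camera calls.

## Task

Book in the kit delivery: set the loose large carton squarely on the column of cartons where it stands, then set the small carton squarely in the middle on top of that, code label up. Then draw the hand-held code reader up out of its desk holder, turn it so that its window looks steeply down and aims at the middle of the small carton's label from about 10 cm away. Finish while holding the reader still in the air in that aim, touching nothing but your gripper; do not drop anything, and leave the bottle, tip box and tube rack alone.

Things in the scene. Friction and masses are not known exactly. Their poses are not given: they have to be found in the camera images.
- column_low: Lower of the two cartons that already form the column, flat on the bench: white closed carton with a blue band round its side, 120 (x) x 64 (y) x 36 (z) mm, about 220 g, loose. Origin at the centre of its underside, z up, x along the 120 mm side.
- column_top: Upper carton of the column, same kind and size as column_low (120 x 64 x 36 mm), lying square on it; its top is 72 mm above the bench. Origin at the centre of its underside, x along the 120 mm side, z up. The column stands to the robot's left or right, the reader's holder on the other side.
- large_carton: The loose large carton, lying flat on the bench ahead of the robot between column and holder, same kind and size: 120 (x) x 64 (y) x 36 (z) mm, about 220 g. Origin at the centre of its underside, x along the 120 mm side, z up. Grasp from above across the 64 mm side.
- small_carton: The small carton, also lying flat on the bench between column and holder: same white card with blue band, 100 (x) x 56 (y) x 30 (z) mm, about 150 g, with a square code label on its top. Origin at the centre of its underside, x along the 100 mm side, z up. Grasp from above across the 56 mm side.
- label (a point): Centre of the 34 x 34 mm code label on the top face of the small carton (22 mm from the middle towards the carton's own +x end, 30 mm above its underside). Axes as the small carton's: z is the label's outward normal.
- scanner: Pistol-type code reader, grey, about 170 g, upright with its handle in the holder, nose away from the robot (+-35 degrees). Origin: centre of the handle's foot; x the aim, z up the handle. Handle 36 x 30 mm (x, y), z 0 to 110 mm; barrel x -38 to 48, z 105 to 145 mm, flat sides 48 mm apart in y: grasp there from above; rubber nose x 45 to 57 mm, 54 wide, 46 high.
- scanner_window (a point): Centre of the reader's window on its nose, 57 mm ahead of the handle's axis and 125 mm above the handle's foot. Axes as the scanner's: x is the aiming line, straight out of the window.
- scanner_grip (a point): Middle of the barrel over the handle's axis, 125 mm above the handle's foot, 20 mm under the top of the barrel (which stands 157 mm above the bench at the start); midway between the barrel's flat sides. Axes as the scanner's.
- holder: Black desk holder fixed to the bench: foot 120 (x) x 90 (y) x 12 mm with an upright pocket in its middle, inside 40 (x) x 34 (y) mm, walls 4 mm, from 12 to 67 mm above the bench. The handle stands on the pocket's floor with 2 mm play all round and comes free after 55 mm straight up. Origin at the centre of the foot's underside, z up.
- reagent_bottle: Bystander: glass bottle with a blue cap, 80 mm across, 165 mm high, at the far left; origin at the centre of its underside.
- tip_box: Bystander: closed pipette-tip box, 120 x 80 x 60 mm, at the far middle of the work area; origin at the centre of its underside.
- tube_rack: Bystander: white rack with capped tubes, 72 x 180 mm, 108 mm high, at the far right; origin at the centre of its underside.
Mind the look-alikes: they are no part of the job. Leave any turquoise look-alike of the large_carton alone. What is shaped like the small_carton but green is not meant.

How it is judged:
By the outcome, as a careful person would: the job done as asked, in the order asked, and still so for the second after the job is handed in, while the arm keeps its last pose, push and grip.
It also fails if it takes over 61 s, if anything falls off the work surface, if the arm or the gripper's body presses on something with over 40 N, if the wrist force passes 120 N, or if a joint passes its speed limit or range.

## Working session

There is one attempt and no reset: what is moved stays moved. The work goes in short steps, Python scripts to look and compute and a shell command to move; the robot and the scene stay as the last step left them, time stands still between calls to the robot, and variables do not carry over. Pictures are saved under pics/ and viewed, at most 10 in all, crops included, and the job is handed in when it is done.

```bash
mkdir -p pics
cat > h.py <<'E'
import numpy as np,cv2
from scipy.spatial.transform import Rotation as R
from plant import bot
def rot(q): return R.from_quat([q[1],q[2],q[3],q[0]])
def snap(n,f):
    c=bot.camera(n); cv2.imwrite('pics/'+f+'.png',c['pixels'][:,:,::-1]); 
    np.savez('pics/'+f+'.npz',**{k:np.array(c[k]) for k in ('camera_matrix','k1','origin','orientation')}); return c
def load(f): return np.load('pics/'+f+'.npz')
def ray(c,u,v):
    K=c['camera_matrix']; k=float(c['k1'])
    d=np.array([(u-K[0,2])/K[0,0],(v-K[1,2])/K[1,1]]); s=d.copy()
    for _ in range(30): s=d/(1+k*(s@s))
    return np.array(c['origin']),rot(c['orientation']).apply([s[0],s[1],1])
def onz(c,u,v,z):
    o,d=ray(c,u,v); return o+d*(z-o[2])/d[2]
def proj(c,P):
    p=rot(c['orientation']).inv().apply(np.atleast_2d(P)-np.array(c['origin'])); s=p[:,:2]/p[:,2:]
    s=s*(1+float(c['k1'])*(s**2).sum(1,keepdims=True)); K=c['camera_matrix']
    return np.c_[s[:,0]*K[0,0]+K[0,2],s[:,1]*K[1,1]+K[1,2]]
def tool(P,yx=None,Rt=None):
    """shift in tool mm & rotvec to reach TCP P (measured pose as base); Rt target rotation"""
    s=bot.get_obs(); r=rot(s['orientation'])
    out=np.round(r.inv().apply(np.array(P)-s['ee_pos'])*1000,1)
    return out,(None if Rt is None else np.round((r.inv()*Rt).as_rotvec(),4))
E
python3 - <<'E'
from h import *
for n in ('scene','side','wrist'):
    c=snap(n,n+'0'); print(n,c['origin'],c['orientation'],c['k1'],np.array(c['camera_matrix']).tolist())
s=bot.get_obs(); print(s)
print(rot(s['orientation']).as_matrix().round(3))
E
```

```text
scene [0.97474523 0.42268077 0.90264869] [-0.11571066  0.35388546  0.88027424 -0.29409759] 0.013738504417095431 [[365.2455533616265, 0.0, 316.5954410060906], [0.0, 365.2455533616265, 204.26178023010746], [0.0, 0.0, 1.0]]
side [ 0.36053334 -0.87219648  0.76076231] [-0.44903995  0.88591163 -0.10707753  0.04536631] -0.011863272810192994 [[365.1505807656766, 0.0, 312.76726179269247], [0.0, 365.1505807656766, 194.5613189058521], [0.0, 0.0, 1.0]]
wrist [0.14781434 0.56108913 0.37126798] [0.1360197  0.82251239 0.54494117 0.08950498] -0.01729089978326906 [[302.8209026270105, 0.0, 321.23084172097634], [0.0, 302.8209026270105, 198.93111898904468], [0.0, 0.0, 1.0]]
{'time': 0.15, 'joint_positions': array([ 9.59881939e-01,  1.58905105e-01,  1.59793100e+00, -1.93061052e-05,
        1.38619724e+00, -2.10086894e-01]), 'qvel': array([-0.00041666, -0.00285762, -0.00434721, -0.00153857,  0.00015807,
       -0.00083601]), 'effort': array([ 5.65019236e-04, -3.96376634e+01, -3.31784284e+01, -1.46155126e-04,
        5.42590191e-03, -8.60159560e-06]), 'ee_pos': array([0.22411856, 0.52905611, 0.24954859]), 'orientation': array([-2.78769144e-04,  1.99073019e-01,  9.79984395e-01, -6.64289816e-04]), 'force': array([0.54395049, 0.32531047, 0.09826325]), 'ft_torque': array([-0.0594605 , -0.01653965, -0.01074301]), 'finger_force': 0.0, 'opening': 0.08533425242432224}
[[-0.921  0.39  -0.001]
 [ 0.39   0.921 -0.001]
 [ 0.    -0.001 -1.   ]]
```

View pics/scene0.png

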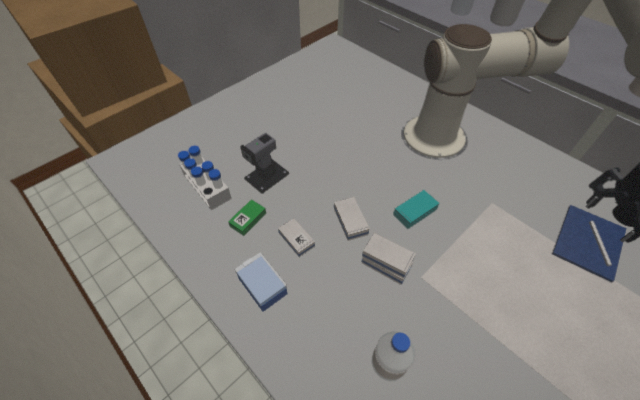

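View pics/side0.png

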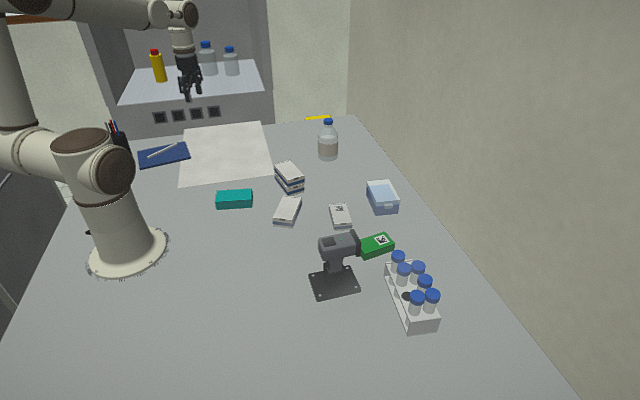

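The scene view shows the column near (388,255), large carton (351,216), small carton (296,235), and reader/holder (262,165). The turquoise (416,208) and green (247,217) ones are decoys. I'll enlarge both views.

Run:
```python
import cv2
for f,(x,y,w,h,k) in {'scene0':(230,125,190,142,4.2),'side0':(265,150,140,105,5.7)}.items():
    i=cv2.imread(f'pics/{f}.png')[y:y+h,x:x+w]
    i=cv2.resize(i,None,fx=k,fy=k,interpolation=cv2.INTER_CUBIC)
    for a in range((x+9)//10*10,x+w,10): cv2.putText(i,str(a),(int((a-x+.5)*k)-8,10),0,.33,(0,0,255)); cv2.line(i,(int((a-x+.5)*k),12),(int((a-x+.5)*k),18),(0,0,255))
    for b in range((y+9)//10*10,y+h,10): cv2.putText(i,str(b),(0,int((b-y+.5)*k)+4),0,.33,(0,0,255)); cv2.line(i,(24,int((b-y+.5)*k)),(30,int((b-y+.5)*k)),(0,0,255))
    print(i.shape); cv2.imwrite(f'pics/{f}_c.png',i[:600,:800])
```

```text
(596, 798, 3)
(598, 798, 3)
```

View pics/scene0_c.png

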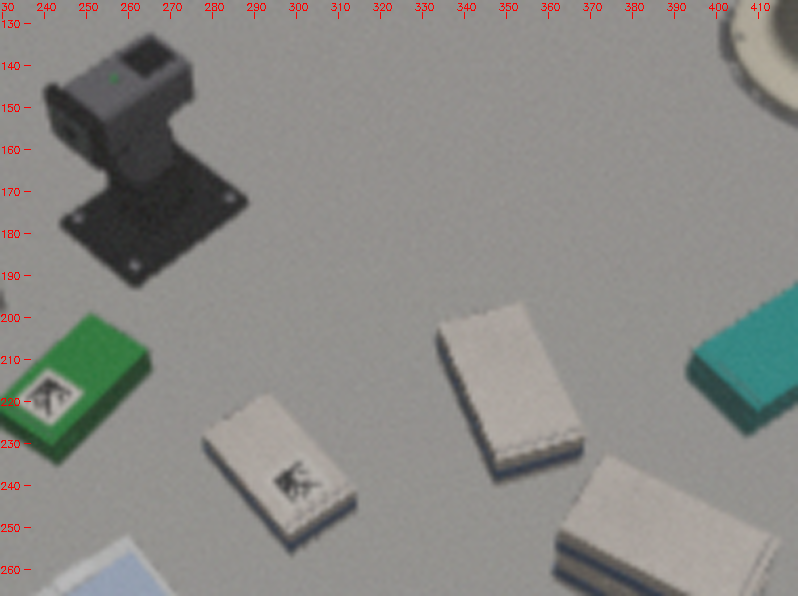

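View pics/side0_c.png

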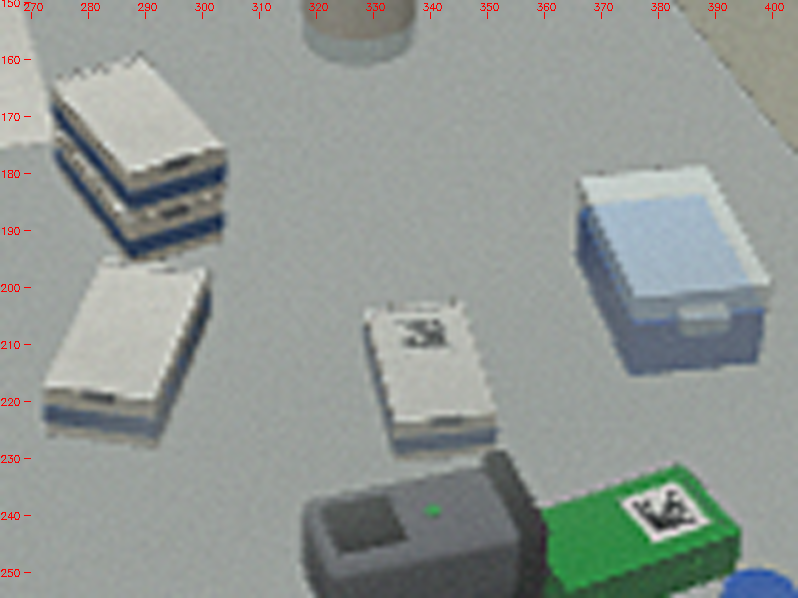

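Both crops show the top-face corners of the cartons. The small carton's label, at about (300,239) in the scene view, lies toward the column and far end.

```bash
cat > fit.py <<'E'
from h import *
from scipy.optimize import least_squares
def fitbox(obs,L,W,z,guess):
    """obs: list (cam,Nx2 pix of corners any order); returns x,y,yaw, rms px"""
    def corners(p):
        c,s=np.cos(p[2]),np.sin(p[2]); l=np.array([[1,1],[1,-1],[-1,-1],[-1,1]])*[L/2,W/2]
        return np.c_[l@np.array([[c,s],[-s,c]])+p[:2],np.full(4,z)]
    def res(p):
        r=[]
        for cam,px in obs:
            q=proj(cam,corners(p))
            for u in np.array(px,float):
                d=q-u; r+=list(d[np.argmin((d**2).sum(1))])
        return np.array(r)
    s=[least_squares(res,[guess[0],guess[1],a]) for a in np.linspace(-np.pi/2,np.pi/2,9)[:-1]]
    b=min(s,key=lambda t:t.cost); return b.x,np.sqrt(np.mean(b.fun**2))
E
python3 - <<'E'
from fit import *
sc,si=load('scene0'),load('side0')
S=lambda l:np.array(l)/4.2+[229.5,124.5]
D=lambda l:np.array(l)/5.7+[264.5,149.5]
data={'col':(.12,.064,.072,S([(603,458),(778,541),(557,530)]),D([(52,92),(140,58),(226,150),(130,182)])),
'large':(.12,.064,.036,S([(438,324),(522,304),(582,435),(496,462)]),D([(103,263),(210,268),(158,402),(44,392)])),
'small':(.1,.056,.03,S([(203,433),(268,395),(355,492),(290,538)]),D([(366,314),(460,304),(496,414),(394,424)]))}
for n,(L,W,z,a,b) in data.items():
    print(n,[onz(sc,*p,z)[:2].round(3).tolist() for p in a],[onz(si,*p,z)[:2].round(3).tolist() for p in b])
    g=onz(si,*b.mean(0),z)
    for o in ([(sc,a)],[(si,b)],[(sc,a),(si,b)]):
        x,r=fitbox(o,L,W,z,g); print('  ',x.round(4),np.degrees(x[2]).round(1),r.round(2))
print('label',onz(sc,*S([(297,481)])[0],.03),onz(si,*D([(424,333)])[0],.03))
# scanner: barrel top z .157 rear corners/nose in side crop
for p in [(305,500),(400,485)]: print(onz(si,*D([p])[0],.157))
print('top nose mid',onz(si,*D([(503,470)])[0],.157), onz(sc,*S([(78,105)])[0],.157),'rear',onz(sc,*S([(172,55)])[0],.157))
E
```

```text
col [[0.506, 0.146], [0.474, 0.26], [0.566, 0.161]] [[0.47, 0.246], [0.531, 0.273], [0.562, 0.154], [0.5, 0.135]]
   [ 0.5205  0.2108 -1.3088] -75.0 0.28
   [ 0.5159  0.2021 -1.3056] -74.8 0.4
   [ 0.5185  0.2092 -1.3046] -74.7 0.84
large [[0.485, -0.021], [0.429, 0.008], [0.482, 0.112], [0.539, 0.087]] [[0.477, 0.108], [0.537, 0.088], [0.485, -0.023], [0.427, 0.0]]
   [0.4838 0.0465 1.1054] 63.3 0.34
   [ 0.4815  0.0433 -2.0011] -114.7 0.35
   [ 0.4827  0.0455 -2.0214] -115.8 0.54
small [[0.663, -0.069], [0.61, -0.062], [0.62, 0.036], [0.674, 0.032]] [[0.616, 0.03], [0.67, 0.026], [0.66, -0.071], [0.605, -0.065]]
   [ 0.6418 -0.0158 -1.6772] -96.1 0.34
   [ 0.6378 -0.0199 -1.6806] -96.3 0.26
   [ 0.6401 -0.017  -1.6798] -96.2 0.59
label [0.64217327 0.00320377 0.03      ] [0.64276688 0.00539328 0.03      ]
[ 0.51268079 -0.24328107  0.157     ]
[ 0.55409583 -0.24424832  0.157     ]
top nose mid [ 0.59945336 -0.24608597  0.157     ] [ 0.59694135 -0.26226984  0.157     ] rear [ 0.51906788 -0.25599069  0.157     ]
```

```bash
cat >> h.py <<'E'
def down(yaw): # tool pointing down, tool x at world yaw (deg)
    return R.from_euler('z',yaw,degrees=True)*R.from_euler('x',180,degrees=True)
def plan(P,Rt,n=None):
    s=bot.get_obs(); p0=np.array(s['ee_pos']); r0=rot(s['orientation']); P=np.array(P)
    rv=(Rt*r0.inv()).as_rotvec(); d=P-p0
    if n is None: n=int(np.ceil(max(np.linalg.norm(d)/.17,np.linalg.norm(rv)/np.radians(32),.01)))
    fr=np.linspace(0,1,n+1)
    for a,b in zip(fr[:-1],fr[1:]):
        ra=R.from_rotvec(rv*a)*r0
        print('call', (ra.inv().apply(d*(b-a))*1000).round(1).tolist(), ra.inv().apply(rv*(b-a)).round(3).tolist())
    with open('log.txt','a') as f: f.write(repr([list(map(float,s['joint_positions'])),p0.tolist(),r0.as_quat().tolist()])+'\n')
E
python3 -c "
from h import *
plan([.483,.0455,.2],down(64),4)"
```

```text
call [-106.8, -86.0, 12.5] [-0.0, 0.0, 0.406]
call [-132.1, -36.9, 12.4] [-0.0, 0.0, 0.406]
call [-135.9, 18.3, 12.4] [-0.0, 0.0, 0.406]
call [-117.7, 70.4, 12.4] [-0.0, 0.0, 0.406]
```

```bash
python3 -m creep '[{"linear":[-16,-13,2],"rotation":[0,0,0.06]},{"linear":[-36,-29,4],"rotation":[0,0,0.14]},{"linear":[-59,-47,7],"rotation":[0,0,0.22]},{"linear":[-82,-66,10],"rotation":[0,0,0.31]},{"linear":[-107,-86,12],"rotation":[0,0,0.406]}]'
python3 -m creep '[{"linear":[-26,-7,2],"rotation":[0,0,0.08]},{"linear":[-53,-15,5],"rotation":[0,0,0.16]},{"linear":[-79,-22,7],"rotation":[0,0,0.24]},{"linear":[-106,-30,10],"rotation":[0,0,0.325]},{"linear":[-132,-37,12],"rotation":[0,0,0.406]}]'
python3 -m creep '[{"linear":[-27,4,2],"rotation":[0,0,0.08]},{"linear":[-54,7,5],"rotation":[0,0,0.16]},{"linear":[-82,11,7],"rotation":[0,0,0.24]},{"linear":[-109,15,10],"rotation":[0,0,0.325]},{"linear":[-136,18,12],"rotation":[0,0,0.406]}]'
python3 -m creep '[{"linear":[-26,16,4],"rotation":[0,0,0.1]},{"linear":[-55,33,7],"rotation":[0,0,0.2]},{"linear":[-85,51,10],"rotation":[0,0,0.3]},{"linear":[-105,63,12],"rotation":[0,0,0.37]},{"linear":[-118,70,12],"rotation":[0,0,0.406]}]'
python3 - <<'E'
from h import *
snap('wrist','w1'); snap('scene','s1'); s=bot.get_obs(); print(s['time'],s['ee_pos'],rot(s['orientation']).as_euler('zyx',degrees=True),s['joint_positions'])
E
```

```text
time: 0.57
ee_pos: [0.2892, 0.4073, 0.2376]
orientation: [-0.0, 0.394, 0.919, -0.0]
force: [0.1, 0.2, -0.1]
opening: 0.0852
finger_force: 0.0
time: 0.98
ee_pos: [0.354, 0.2861, 0.2258]
orientation: [-0.0, 0.572, 0.821, -0.0]
force: [0.4, 0.3, 0.5]
opening: 0.0855
finger_force: 0.0
time: 1.4
ee_pos: [0.4187, 0.1652, 0.2139]
orientation: [-0.0, 0.725, 0.688, -0.0]
force: [0.5, 0.5, 0.6]
opening: 0.0852
finger_force: 0.0
time: 1.82
ee_pos: [0.4833, 0.0429, 0.2016]
orientation: [-0.0, 0.85, 0.527, -0.0]
force: [1.2, 0.5, -0.6]
opening: 0.0854
finger_force: 0.0
1.9167 [0.48326046 0.04335035 0.20198594] [-6.37809089e+01 -2.43256892e-02  1.79980916e+02] [-1.59994933e-01 -3.39354870e-02  1.89669676e+00 -4.13940321e-04
  1.27919748e+00  2.97733677e-01]
```

View pics/w1.png

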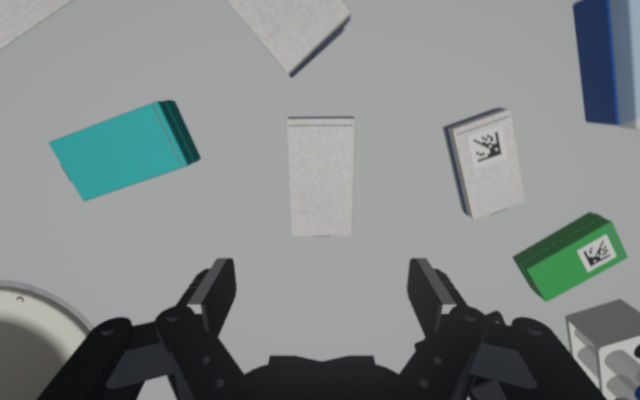

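Wrist view: the large carton's top has corners (288,120), (354,119), (352,236) and (292,236), and the small carton's has (453,126), (508,108), (524,205) and (472,217). I'll check these against the earlier fits.

```bash
python3 - <<'E'
from fit import *
w=load('w1')
x,r=fitbox([(w,[(288,120),(354,119),(352,236),(292,236)])],.12,.064,.036,[.483,.045]);print(x,np.degrees(x[2]),r)
x,r=fitbox([(w,[(453,126),(508,108),(524,205),(472,217)])],.1,.056,.03,[.64,-.017]);print(x,np.degrees(x[2]),r)
print('label',onz(w,489,147,.03))
print('lg fit proj',proj(w,[[.4827,.0455,.036]]))
plan([.483,.0445,.02],down(64),2)
E
python3 - <<'E'
import cv2
i=cv2.imread('pics/w1.png')
a=cv2.resize(i[95:245,270:370],None,fx=4,fy=4,interpolation=cv2.INTER_CUBIC)
b=cv2.resize(i[95:245,440:540],None,fx=4,fy=4,interpolation=cv2.INTER_CUBIC)
cv2.imwrite('pics/w1c.png',cv2.hconcat([a,b]))
E
```

```text
[0.48477829 0.04529173 1.1200192 ] 64.17237315781496 1.0973324221741627
[ 0.64042916 -0.01598828 -1.69561158] -97.15138740199752 1.6671261185449433
label [0.64549059 0.00302347 0.03      ]
lg fit proj [[319.53500763 182.40284772]]
call [0.5, -0.3, 91.0] [-0.0, 0.0, -0.002]
call [0.5, -0.4, 91.0] [-0.0, 0.0, -0.002]
```

View pics/w1c.png

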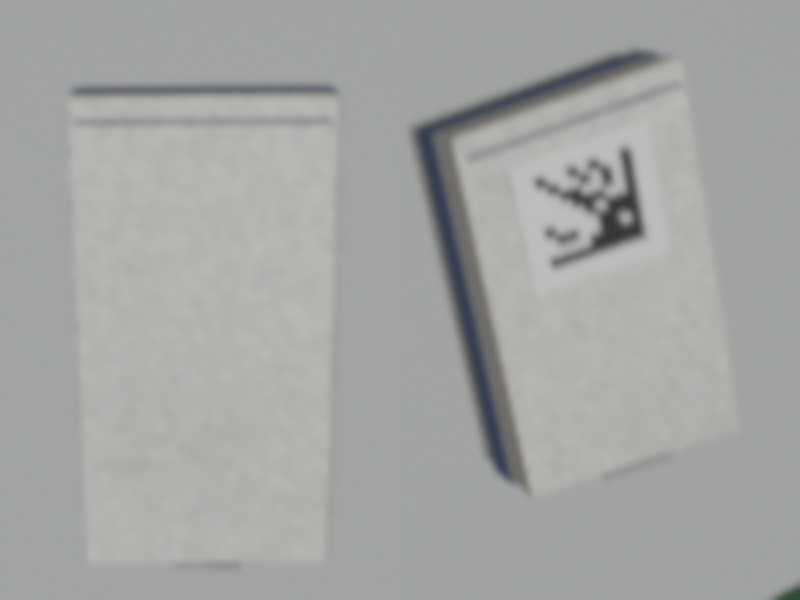

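Run:
```python
from fit import *
w,sc,si=load('w1'),load('scene0'),load('side0')
S=lambda l:np.array(l)/4.2+[229.5,124.5]
D=lambda l:np.array(l)/5.7+[264.5,149.5]
W=lambda l:np.array(l)/4+[269.6,94.6]
W2=lambda l:np.array(l)/4+[339.6,94.6]
wl=W([(72,97),(337,97),(327,565),(88,565)]); ws=W2([(452,140),(683,58),(740,430),(530,495)])
x,r=fitbox([(w,wl)],.12,.064,.036,[.483,.045]);print(x,np.degrees(x[2]),r)
x,r=fitbox([(w,wl),(sc,S([(438,324),(522,304),(582,435),(496,462)])),(si,D([(103,263),(210,268),(158,402),(44,392)]))],.12,.064,.036,[.483,.045]);print(x,np.degrees(x[2]),r)
x,r=fitbox([(w,ws)],.1,.056,.03,[.64,-.017]);print(x,np.degrees(x[2]),r)
x,r=fitbox([(w,ws),(sc,S([(203,433),(268,395),(355,492),(290,538)])),(si,D([(366,314),(460,304),(496,414),(394,424)]))],.1,.056,.03,[.64,-.017]);print(x,np.degrees(x[2]),r)
```

```text
[0.48460232 0.0458563  1.11609504] 63.94753536723168 1.0019093505861965
[ 0.48430891  0.045847   -2.02520655] -116.03578818146364 0.7959007662089354
[ 0.64085225 -0.01715749  1.46057223] 83.68462439238921 0.8472841203141698
[ 0.64073473 -0.01709744 -1.68096451] -96.31217166718565 0.7000053794298386
```

```bash
python3 -m creep '[{"linear":[1,0,25],"rotation":[0,0,0]},{"linear":[2,0,60],"rotation":[0,0,0]},{"linear":[3,0,95],"rotation":[0,0,0]},{"linear":[3,0,118],"rotation":[0,0,0]},{"linear":[3,0,130],"rotation":[0,0,0]}]'
python3 -m creep '[{"linear":[0,0,14],"rotation":[0,0,0]},{"linear":[0,0,28],"rotation":[0,0,0]},{"linear":[0,0,40],"rotation":[0,0,0]},{"linear":[0,0,48],"rotation":[0,0,0]},{"linear":[0,0,48],"rotation":[0,0,0]}]'
python3 -m creep '[{"linear":[0,0,0],"rotation":[0,0,0]},{"linear":[0,0,0],"rotation":[0,0,0]},{"linear":[0,0,0],"rotation":[0,0,0]},{"linear":[0,0,0],"rotation":[0,0,0]},{"linear":[0,0,0],"rotation":[0,0,0]}]' 50
```

```text
time: 2.33
ee_pos: [0.4807, 0.0494, 0.0686]
orientation: [-0.002, 0.848, 0.531, -0.002]
force: [-0.6, -0.2, -0.3]
opening: 0.0859
finger_force: 0.0
time: 2.75
ee_pos: [0.4821, 0.0489, 0.0226]
orientation: [-0.001, 0.848, 0.53, -0.001]
force: [-0.8, -0.1, -0.7]
opening: 0.0856
finger_force: 0.0
time: 3.17
ee_pos: [0.485, 0.0479, 0.0254]
orientation: [0.001, 0.848, 0.53, 0.001]
force: [-0.3, 0.3, 5.8]
opening: 0.0629
finger_force: 67.8
```

```bash
python3 -m creep '[{"linear":[0,0,-8],"rotation":[0,0,0]},{"linear":[0,0,-25],"rotation":[0,0,0]},{"linear":[0,0,-50],"rotation":[0,0,0]},{"linear":[0,0,-75],"rotation":[0,0,0]},{"linear":[0,0,-95],"rotation":[0,0,0]}]'
python3 -c "
from h import *
print(bot.get_obs()['opening'])
plan([.544,.105,.22],down(105.2),2)"
```

```text
time: 3.58
ee_pos: [0.4837, 0.048, 0.1209]
orientation: [0.0, 0.848, 0.53, -0.0]
force: [0.4, -0.8, -1.8]
opening: 0.0628
finger_force: 67.1
0.06283046173989386
call [38.8, 14.6, -49.6] [0.0, 0.0, -0.36]
call [31.2, 27.3, -49.6] [0.0, 0.0, -0.36]
```

```bash
python3 -m creep '[{"linear":[7,3,-12],"rotation":[0,0,-0.05]},{"linear":[15,6,-22],"rotation":[0,0,-0.13]},{"linear":[23,9,-32],"rotation":[0,0,-0.21]},{"linear":[31,12,-41],"rotation":[0,0,-0.285]},{"linear":[39,15,-50],"rotation":[0,0,-0.36]}]'
python3 -m creep '[{"linear":[8,7,-12],"rotation":[0,0,-0.08]},{"linear":[16,14,-25],"rotation":[0,0,-0.16]},{"linear":[23,20,-37],"rotation":[0,0,-0.25]},{"linear":[28,25,-45],"rotation":[0,0,-0.32]},{"linear":[31,27,-50],"rotation":[0,0,-0.36]}]'
python3 - <<'E'
from h import *
c=snap('wrist','w2'); snap('scene','s2'); s=bot.get_obs(); print(s['time'],s['ee_pos'],s['force'],s['opening'])
i=cv2.imread('pics/w2.png'); j=cv2.imread('pics/s2.png')
a=cv2.resize(i[0:300,195:445],None,fx=2,fy=2,interpolation=cv2.INTER_CUBIC)
b=cv2.resize(j[220:300,350:425],None,fx=4,fy=4,interpolation=cv2.INTER_CUBIC)
o=np.zeros((600,800,3),np.uint8); o[:600,:500]=a; o[:320,500:800]=b; cv2.imwrite('pics/w2c.png',o)
E
```

```text
time: 4.0
ee_pos: [0.5141, 0.0767, 0.1696]
orientation: [-0.0, 0.738, 0.674, -0.0]
force: [0.5, -0.1, -2.4]
opening: 0.0629
finger_force: 66.9
time: 4.42
ee_pos: [0.5448, 0.1052, 0.2203]
orientation: [0.0, 0.606, 0.796, 0.0]
force: [-1.7, -0.0, -2.9]
opening: 0.063
finger_force: 67.0
4.5167 [0.54467056 0.10507099 0.22014492] [ 0.55595852 -0.17013674 -2.63225106] 0.06307203013152342
```

View pics/w2c.png

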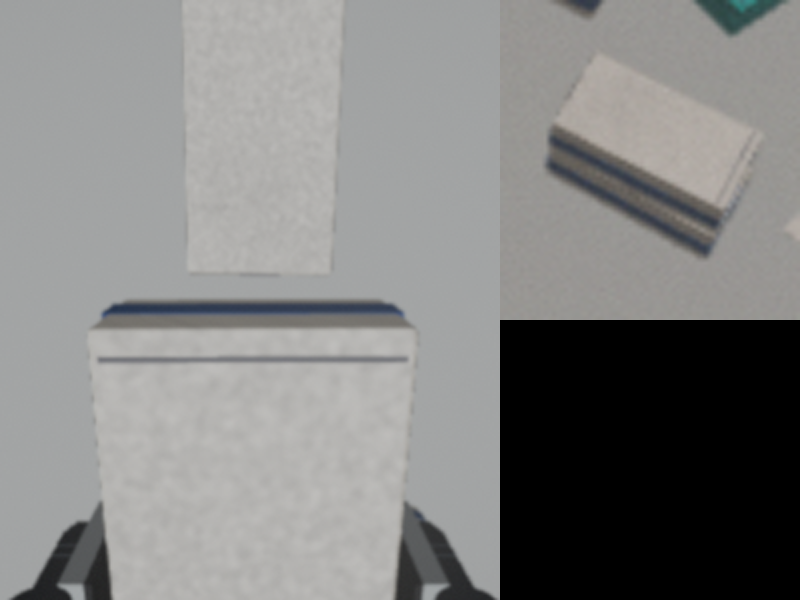

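The wrist crop shows the column's near edge at (189,273)–(331,273), with its left edge at (184,0) and right edge at (342,0). The held carton's far edge is (93,328)–(415,326). In the scene crop, the column's four top corners are clear.

Run:
```python
from fit import *
w,sc,si,s2=load('w2'),load('scene0'),load('side0'),load('s2')
W=lambda l:np.array(l)/2+[194.75,-.25]
c=(np.array([(600,55),(762,135),(722,207),(552,127)])-[500,0])/4+[349.6,219.6]
D=lambda l:np.array(l)/5.7+[264.5,149.5]
x,r=fitbox([(s2,c)],.12,.064,.072,[.518,.205]);print('scene',x,np.degrees(x[2]),r)
x,r=fitbox([(s2,c),(si,D([(52,92),(140,58),(226,150),(130,182)]))],.12,.064,.072,[.518,.205]);print('both',x,np.degrees(x[2]),r)
p=[onz(w,*q,.072) for q in W([(189,273),(331,273),(184,0),(342,0)])]
for q in p: print(q.round(4))
print('width',np.linalg.norm(p[0]-p[1]))
for a,b in((0,1),(0,2),(1,3)):
    d=p[b]-p[a]; print(np.degrees(np.arctan2(d[1],d[0])))
m=(p[0]+p[1])/2; 
for y in(104.5,105,105.5): print('centre',m[:2]+.06*np.array([np.cos(np.radians(y)),np.sin(np.radians(y))]))
s=bot.get_obs(); zt=s['ee_pos'][2]+.0106
h=[onz(w,*q,zt) for q in W([(93,328),(415,326)])]; print('held',np.linalg.norm(h[0]-h[1]))
r=rot(s['orientation']); print('held far edge in tool', r.inv().apply(np.array(h)-s['ee_pos']).round(4)); print(r.as_matrix().round(4))
```

```text
scene [ 0.51879679  0.21120523 -1.31049106] -75.08560654621441 0.7377474216181064
both [ 0.51785598  0.20993672 -1.30955921] -75.03221564209274 0.9077023210700856
[0.5046 0.1451 0.072 ]
[0.5649 0.1617 0.072 ]
[0.4781 0.2464 0.072 ]
[0.5371 0.2628 0.072 ]
width 0.06256515198229494
15.450282677030218
104.66097635002004
105.38070421905572
centre [0.5196969  0.21150048]
centre [0.51919056 0.21136717]
centre [0.5186854  0.21122945]
held 0.06024823284050688
held far edge in tool [[ 0.0586 -0.0301 -0.0107]
 [ 0.0592  0.0301 -0.0106]]
[[-2.635e-01  9.647e-01  1.100e-03]
 [ 9.647e-01  2.635e-01 -1.000e-04]
 [-4.000e-04  1.000e-03 -1.000e+00]]
```

```bash
python3 -m creep '[{"linear":[14,0.5,6],"rotation":[0,0,0.001]},{"linear":[42,1,24],"rotation":[0,0,0.002]},{"linear":[75,2,44],"rotation":[0,0,0.003]},{"linear":[100,3,62],"rotation":[0,0,0.004]},{"linear":[111,3.2,72],"rotation":[0,0,0.004]}]'
python3 -m creep '[{"linear":[0,0,10],"rotation":[0,0,0]},{"linear":[0,0,20],"rotation":[0,0,0]},{"linear":[0,0,30],"rotation":[0,0,0]},{"linear":[0,0,38],"rotation":[0,0,0]},{"linear":[0,0,38],"rotation":[0,0,0]}]'
python3 -c "
from h import *
bot.camera('side');plan([.5186,.2129,.098],down(105),1);print(bot.get_obs()['ee_pos'],bot.get_obs()['force'])"
```

```text
time: 4.93
ee_pos: [0.5149, 0.2147, 0.1439]
orientation: [-0.002, 0.608, 0.794, -0.002]
force: [0.6, 0.3, -2.4]
opening: 0.063
finger_force: 66.9
time: 5.35
ee_pos: [0.5175, 0.2114, 0.1073]
orientation: [-0.001, 0.609, 0.793, -0.001]
force: [-0.4, -0.1, -2.3]
opening: 0.0629
finger_force: 66.9
call [1.0, 0.9, 10.4] [-0.002, 0.0, -0.001]
[0.51800216 0.21166975 0.10841342] [ 1.06590019 -0.14441258 -1.80366715]
```

```bash
python3 -m creep '[{"linear":[0,0,3],"rotation":[0,0,0]},{"linear":[0,0,6],"rotation":[0,0,0]},{"linear":[0,0,9],"rotation":[0,0,0]},{"linear":[0,0,11],"rotation":[0,0,0]},{"linear":[0,0,11],"rotation":[0,0,0]}]'
python3 -c "
from h import *
bot.camera('side');plan([.5186,.2129,.098],down(105),1);print(bot.get_obs()['ee_pos'],bot.get_obs()['force'])"
```

```text
time: 5.82
ee_pos: [0.518, 0.2126, 0.0979]
orientation: [-0.0, 0.609, 0.793, -0.0]
force: [-0.4, 0.8, -2.5]
opening: 0.063
finger_force: 66.9
call [0.1, 0.5, 0.1] [-0.0, -0.0, 0.0]
[0.51812918 0.21269395 0.09810376] [ 0.35181584 -0.38182818 -2.33232716]
```

```bash
python3 -m creep '[{"linear":[0,0.4,0.5],"rotation":[0,0,0]},{"linear":[0,0.4,1],"rotation":[0,0,0]},{"linear":[0,0.4,1.5],"rotation":[0,0,0]},{"linear":[0,0.4,1.5],"rotation":[0,0,0]},{"linear":[0,0.4,1.5],"rotation":[0,0,0]}]'
python3 -c "
from h import *
bot.camera('side');print(bot.get_obs()['ee_pos'],bot.get_obs()['force'])"
```

```text
time: 6.28
ee_pos: [0.519, 0.2129, 0.0975]
orientation: [0.0, 0.609, 0.793, 0.0]
force: [-2.3, -0.5, 4.6]
opening: 0.0633
finger_force: 67.5
[0.51898294 0.21291432 0.09748871] [-2.35328015 -0.25400007  4.92919255]
```

```bash
python3 -m creep '[{"linear":[0,0,0],"rotation":[0,0,0]},{"linear":[0,0,0],"rotation":[0,0,0]},{"linear":[0,0,0],"rotation":[0,0,0]},{"linear":[0,0,0],"rotation":[0,0,0]},{"linear":[0,0,0],"rotation":[0,0,0]}]' 85
python3 -m creep '[{"linear":[0,0,-12],"rotation":[0,0,0]},{"linear":[0,0,-35],"rotation":[0,0,0]},{"linear":[0,0,-62],"rotation":[0,0,0]},{"linear":[0,0,-85],"rotation":[0,0,0]},{"linear":[0,0,-100],"rotation":[0,0,0]}]'
python3 - <<'E'
from h import *
snap('wrist','w3'); snap('scene','s3');print(bot.get_obs()['ee_pos'])
i=cv2.imread('pics/w3.png'); j=cv2.imread('pics/s3.png')
a=cv2.resize(i[60:300,220:420],None,fx=2.5,fy=2.5,interpolation=cv2.INTER_CUBIC)
b=cv2.resize(j[220:300,350:425],None,fx=4,fy=4,interpolation=cv2.INTER_CUBIC)
o=np.zeros((600,800,3),np.uint8); o[:600,:500]=a; o[:320,500:800]=b; cv2.imwrite('pics/w3c.png',o)
plan([.6405,-.017,.18],down(83.7))
E
```

```text
time: 6.75
ee_pos: [0.5187, 0.2128, 0.0967]
orientation: [-0.0, 0.609, 0.793, -0.0]
force: [0.4, 0.6, 0.2]
opening: 0.0853
finger_force: 0.0
time: 7.17
ee_pos: [0.5199, 0.2131, 0.2008]
orientation: [0.002, 0.609, 0.793, 0.002]
force: [1.0, -0.6, 0.4]
opening: 0.085
finger_force: 0.0
[0.52095837 0.21325912 0.20124142]
call [-126.7, 27.8, 10.9] [0.004, -0.0, 0.186]
call [-119.3, 50.8, 10.8] [0.004, -0.0, 0.186]
```

View pics/w3c.png

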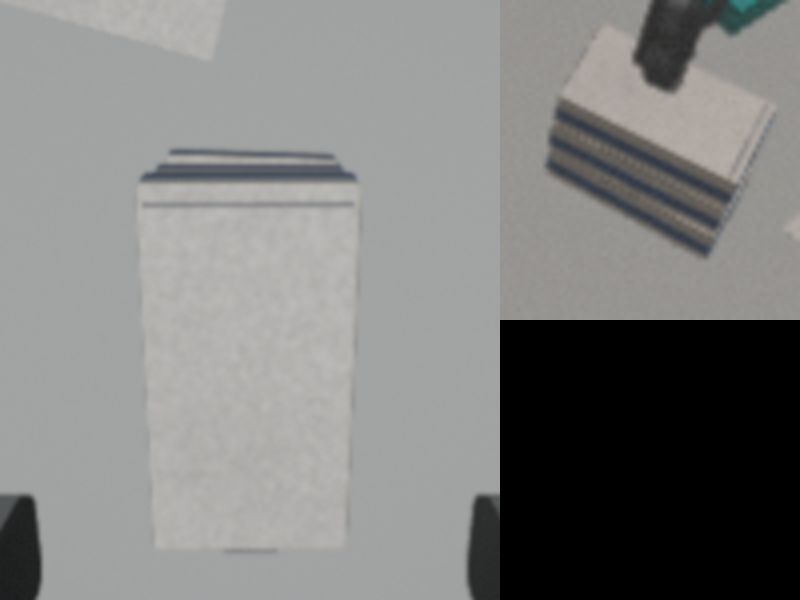

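The carton sits flush on the column, with top corners (139,183), (358,183), (346,548) and (156,548) in the wrist crop. Next I measure its centre and fetch the small carton.

```bash
python3 - <<'E'
from fit import *
w,s=load('w3'),load('s3')
W=np.array([(139,183),(358,183),(346,548),(156,548)])/2.5+[219.7,59.7]
c=(np.array([(606,27),(776,104),(735,178),(560,97)])-[500,0])/4+[349.6,219.6]
for o in ([(w,W)],[(s,c)],[(w,W),(s,c)]):
    x,r=fitbox(o,.12,.064,.108,[.519,.211]);print(x,np.degrees(x[2]),r)
E
python3 -m creep '[{"linear":[-15,3,1],"rotation":[0,0,0.02]},{"linear":[-40,9,3],"rotation":[0,0,0.06]},{"linear":[-70,15,6],"rotation":[0,0,0.1]},{"linear":[-98,21,8],"rotation":[0,0,0.14]},{"linear":[-127,28,11],"rotation":[0.004,0,0.186]}]'
python3 -m creep '[{"linear":[-28,12,3],"rotation":[0,0,0.04]},{"linear":[-60,26,6],"rotation":[0,0,0.1]},{"linear":[-88,38,9],"rotation":[0,0,0.14]},{"linear":[-110,47,11],"rotation":[0,0,0.175]},{"linear":[-119,51,11],"rotation":[0,0,0.186]}]'
python3 -c "
from h import *
snap('wrist','w4');plan([.6405,-.017,.022],down(83.7),1);print(bot.get_obs()['ee_pos'],bot.get_obs()['force'])
i=cv2.imread('pics/w4.png');cv2.imwrite('pics/w4c.png',cv2.resize(i[60:300,160:480],None,fx=2.5,fy=2.5,interpolation=cv2.INTER_CUBIC))"
```

```text
[ 0.51939547  0.21177112 -1.30523163] -74.78426354445524 1.3812726798706805
[ 0.51756305  0.21126107 -1.29781631] -74.35939712497922 0.7781974471105192
[ 0.51928273  0.21174596 -1.30488815] -74.76458376307731 1.1678650879397836
time: 7.68
ee_pos: [0.5782, 0.0964, 0.1846]
orientation: [-0.002, 0.68, 0.733, -0.002]
force: [0.2, 0.7, -1.0]
opening: 0.0851
finger_force: 0.0
time: 8.1
ee_pos: [0.6385, -0.0204, 0.1727]
orientation: [-0.002, 0.746, 0.666, -0.003]
force: [0.9, -1.0, 0.0]
opening: 0.0849
finger_force: 0.0
call [4.0, 2.1, 151.1] [-0.005, 0.002, -0.004]
[ 0.63882925 -0.02055591  0.17315894] [-1.29321524 -0.49205281 -0.69436416]
```

View pics/w4c.png

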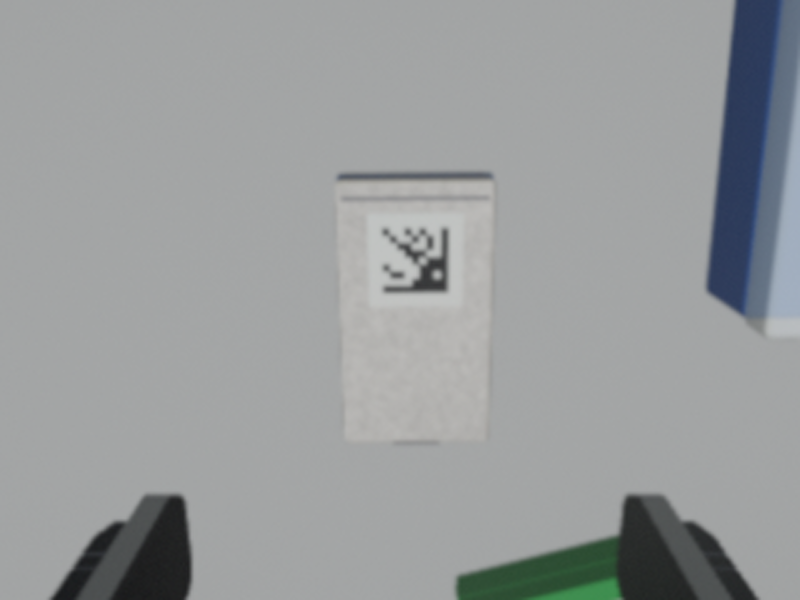

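```bash
python3 - <<'E'
from fit import *
w=load('w4')
W=np.array([(337,180),(493,178),(487,440),(346,441)])/2.5+[159.7,59.7]
x,r=fitbox([(w,W)],.1,.056,.03,[.64,-.017]);print(x,np.degrees(x[2]),r)
l=np.array([(367,213),(463,213),(462,306),(370,306)]).mean(0)/2.5+[159.7,59.7]; print(onz(w,*l,.03))
E
python3 -m creep '[{"linear":[1,0.5,15],"rotation":[0,0,0]},{"linear":[2,1,40],"rotation":[0,0,0]},{"linear":[3,1.5,68],"rotation":[0,0,0]},{"linear":[4,2,88],"rotation":[0,0,0]},{"linear":[4,2,95],"rotation":[0,0,0]}]'
python3 -m creep '[{"linear":[0,0,0],"rotation":[0,0,0]},{"linear":[0,0,0],"rotation":[0,0,0]},{"linear":[0,0,0],"rotation":[0,0,0]},{"linear":[0,0,0],"rotation":[0,0,0]},{"linear":[0,0,0],"rotation":[0,0,0]}]'
python3 -c "
from h import *
plan([.6405,-.017,.022],down(83.7),1);print(bot.get_obs()['ee_pos'])"
```

```text
[ 0.64246052 -0.01662075  1.4677259 ] 84.0944994184337 0.9322115943874988
[0.64471911 0.00478443 0.03      ]
time: 8.57
ee_pos: [0.6371, -0.0115, 0.0751]
orientation: [-0.004, 0.744, 0.668, -0.004]
force: [-0.8, -0.2, -0.9]
opening: 0.085
finger_force: 0.0
time: 8.98
ee_pos: [0.6415, -0.0138, 0.0813]
orientation: [0.0, 0.745, 0.667, -0.001]
force: [-0.8, -0.5, 0.6]
opening: 0.085
finger_force: 0.0
call [-3.2, -0.6, 59.3] [-0.001, 0.001, 0.0]
[ 0.64151343 -0.01384535  0.08132012]
```

```bash
python3 -m creep '[{"linear":[-1,0,12],"rotation":[0,0,0]},{"linear":[-2,0,28],"rotation":[0,0,0]},{"linear":[-3,0.3,44],"rotation":[0,0,0]},{"linear":[-3,0.3,55],"rotation":[0,0,0]},{"linear":[-3,0.3,59],"rotation":[0,0,0]}]'
python3 -m creep '[{"linear":[0,0,0],"rotation":[0,0,0]},{"linear":[0,0,0],"rotation":[0,0,0]},{"linear":[0,0,0],"rotation":[0,0,0]},{"linear":[0,0,0],"rotation":[0,0,0]},{"linear":[0,0,0],"rotation":[0,0,0]}]' 42
python3 -m creep '[{"linear":[0,0,0],"rotation":[0,0,0]},{"linear":[0,0,0],"rotation":[0,0,0]},{"linear":[0,0,-1],"rotation":[0,0,0]},{"linear":[0,0,-3],"rotation":[0,0,0]},{"linear":[0,0,-5],"rotation":[0,0,0]}]'
```

```text
time: 9.4
ee_pos: [0.6385, -0.0165, 0.0178]
orientation: [-0.003, 0.745, 0.667, -0.003]
force: [-0.0, 0.3, -0.6]
opening: 0.0847
finger_force: 0.0
time: 9.82
ee_pos: [0.6413, -0.0169, 0.0219]
orientation: [-0.0, 0.745, 0.667, -0.001]
force: [0.3, 1.1, 2.5]
opening: 0.0547
finger_force: 66.6
time: 10.23
ee_pos: [0.6393, -0.0166, 0.0248]
orientation: [-0.002, 0.745, 0.667, -0.002]
force: [-0.2, 0.8, -1.1]
opening: 0.0551
finger_force: 66.3
```

```bash
python3 -m creep '[{"linear":[0,0,-20],"rotation":[0,0,0]},{"linear":[0,0,-45],"rotation":[0,0,0]},{"linear":[0,0,-80],"rotation":[0,0,0]},{"linear":[0,0,-115],"rotation":[0,0,0]},{"linear":[0,0,-145],"rotation":[0,0,0]}]'
python3 -c "
from h import *
plan([.519,.2117,.19],down(105.2),3);print(bot.get_obs()['ee_pos'])"
```

```text
time: 10.65
ee_pos: [0.6406, -0.0166, 0.1724]
orientation: [-0.001, 0.745, 0.667, -0.002]
force: [1.2, -1.0, -2.0]
opening: 0.0548
finger_force: 66.2
call [71.2, -48.7, -5.7] [-0.001, 0.0, -0.125]
call [76.7, -39.4, -5.8] [-0.001, 0.0, -0.125]
call [81.0, -29.5, -5.8] [-0.001, 0.0, -0.125]
[ 0.64060712 -0.01658883  0.1724256 ]
```

```bash
python3 -m creep '[{"linear":[10,-7,-2],"rotation":[0,0,-0.01]},{"linear":[22,-15,-4],"rotation":[0,0,-0.03]},{"linear":[37,-25,-6],"rotation":[0,0,-0.06]},{"linear":[54,-37,-6],"rotation":[0,0,-0.09]},{"linear":[71,-49,-6],"rotation":[0,0,-0.125]}]'
python3 -m creep '[{"linear":[16,-8,-2],"rotation":[0,0,-0.025]},{"linear":[31,-16,-4],"rotation":[0,0,-0.05]},{"linear":[46,-24,-6],"rotation":[0,0,-0.075]},{"linear":[62,-32,-6],"rotation":[0,0,-0.1]},{"linear":[77,-39,-6],"rotation":[0,0,-0.125]}]'
python3 -m creep '[{"linear":[20,-7,-2],"rotation":[0,0,-0.03]},{"linear":[40,-14,-4],"rotation":[0,0,-0.06]},{"linear":[60,-22,-6],"rotation":[0,0,-0.09]},{"linear":[75,-27,-6],"rotation":[0,0,-0.115]},{"linear":[81,-29,-6],"rotation":[0,0,-0.125]}]'
python3 -m creep '[{"linear":[0,0,0],"rotation":[0,0,0]},{"linear":[0,0,5],"rotation":[0,0,0]},{"linear":[0,0,12],"rotation":[0,0,0]},{"linear":[0,0,17],"rotation":[0,0,0]},{"linear":[0,0,20],"rotation":[0,0,0]}]'
python3 -m creep '[{"linear":[0,0,0],"rotation":[0,0,0]},{"linear":[0,0,0],"rotation":[0,0,0]},{"linear":[0,0,0],"rotation":[0,0,0]},{"linear":[0,0,0],"rotation":[0,0,0]},{"linear":[0,0,0],"rotation":[0,0,0]}]'
python3 -c "
from h import *
plan([.519,.2117,.131],down(105.2),1);print(bot.get_obs()['ee_pos'])"
```

```text
time: 11.07
ee_pos: [0.5971, 0.0614, 0.174]
orientation: [-0.003, 0.701, 0.714, -0.003]
force: [0.3, 0.1, -1.4]
opening: 0.0551
finger_force: 66.3
time: 11.48
ee_pos: [0.5575, 0.1375, 0.1812]
orientation: [-0.003, 0.655, 0.756, -0.003]
force: [1.0, 0.3, -1.3]
opening: 0.0549
finger_force: 66.2
time: 11.9
ee_pos: [0.517, 0.2143, 0.1874]
orientation: [-0.003, 0.606, 0.796, -0.002]
force: [0.4, -0.0, -1.7]
opening: 0.0552
finger_force: 66.2
time: 12.32
ee_pos: [0.5193, 0.211, 0.1673]
orientation: [-0.002, 0.608, 0.794, -0.002]
force: [0.4, 0.9, -0.8]
opening: 0.0552
finger_force: 66.2
time: 12.73
ee_pos: [0.52, 0.2119, 0.1693]
orientation: [-0.001, 0.608, 0.794, -0.001]
force: [0.6, 0.1, -1.2]
opening: 0.0551
finger_force: 66.2
call [0.1, -0.9, 38.3] [-0.003, -0.0, -0.0]
[0.52001913 0.21185266 0.16932621]
```

```bash
python3 -m creep '[{"linear":[0,-0.3,8],"rotation":[0,0,0]},{"linear":[0,-0.6,18],"rotation":[0,0,0]},{"linear":[0,-0.8,27],"rotation":[0,0,0]},{"linear":[0,-0.8,34],"rotation":[-0.002,0,0]},{"linear":[0,-0.8,37],"rotation":[-0.002,0,0]}]'
python3 -m creep '[{"linear":[0,0,0],"rotation":[0,0,0]},{"linear":[0,0,0],"rotation":[0,0,0]},{"linear":[0,0,0.5],"rotation":[0,0,0]},{"linear":[0,0,1],"rotation":[0,0,0]},{"linear":[0,0,1.5],"rotation":[0,0,0]}]'
python3 -c "
from h import *
bot.camera('side');plan([.519,.2117,.130],down(105.2),1);print(bot.get_obs()['ee_pos'],bot.get_obs()['force'])"
```

```text
time: 13.15
ee_pos: [0.5176, 0.2114, 0.1299]
orientation: [-0.002, 0.607, 0.794, -0.002]
force: [-5.0, -1.6, 16.5]
opening: 0.0548
finger_force: 68.5
time: 13.57
ee_pos: [0.519, 0.2116, 0.1307]
orientation: [-0.001, 0.607, 0.794, -0.0]
force: [0.1, 0.2, -1.3]
opening: 0.0549
finger_force: 66.4
call [0.0, 0.1, 0.5] [-0.002, -0.0, -0.0]
[0.51889604 0.21163695 0.13051112] [ 0.35147654  0.08117924 -1.33301102]
```

```bash
python3 -m creep '[{"linear":[0,0,0.4],"rotation":[0,0,0]},{"linear":[0,0,0.8],"rotation":[0,0,0]},{"linear":[0,0,1.2],"rotation":[0,0,0]},{"linear":[0,0,1.2],"rotation":[0,0,0]},{"linear":[0,0,1.2],"rotation":[0,0,0]}]'
python3 -m creep '[{"linear":[0,0,0],"rotation":[0,0,0]},{"linear":[0,0,0],"rotation":[0,0,0]},{"linear":[0,0,0],"rotation":[0,0,0]},{"linear":[0,0,0],"rotation":[0,0,0]},{"linear":[0,0,0],"rotation":[0,0,0]}]' 85
python3 -m creep '[{"linear":[0,0,-12],"rotation":[0,0,0]},{"linear":[0,0,-35],"rotation":[0,0,0]},{"linear":[0,0,-62],"rotation":[0,0,0]},{"linear":[0,0,-85],"rotation":[0,0,0]},{"linear":[0,0,-100],"rotation":[0,0,0]}]'
python3 - <<'E'
from h import *
import itertools
c=snap('wrist','w5'); snap('scene','s5'); print(bot.get_obs()['ee_pos'])
# bright label / carton corners by code
g=cv2.cvtColor(c['pixels'],cv2.COLOR_RGB2HSV)
def box(cx,cy,yaw,L,W,z):
    a=np.radians(yaw);l=np.array([[1,1],[1,-1],[-1,-1],[-1,1]])*[L/2,W/2]
    return np.c_[l@np.array([[np.cos(a),np.sin(a)],[-np.sin(a),np.cos(a)]])+[cx,cy],np.full(4,z)]
# fit edge positions: gradient score along predicted outline of small top (z .138) and large top(.108)
gray=cv2.GaussianBlur(cv2.cvtColor(c['pixels'],cv2.COLOR_RGB2GRAY),(3,3),0).astype(float)
mag=np.hypot(cv2.Sobel(gray,cv2.CV_64F,1,0),cv2.Sobel(gray,cv2.CV_64F,0,1))
for nm,L,W,z in(('small',.1,.056,.138),('large',.12,.064,.108)):
    best=[]
    for cx in np.arange(.511,.528,.001):
        for cy in np.arange(.203,.221,.001):
            for yaw in np.arange(102,108.6,.5):
                b=box(cx,cy,yaw,L,W,z); t=np.linspace(.05,.95,40)[:,None]
                P=np.vstack([b[i]*(1-t)+b[(i+1)%4]*t for i in range(4)])
                q=proj(c,P).astype(np.float32); best.append((cv2.remap(mag.astype(np.float32),q[:,0],q[:,1],1).mean(),cx,cy,yaw))
    best.sort(reverse=True); print(nm,np.round(best[:5],3).tolist())
E
```

```text
time: 14.03
ee_pos: [0.5189, 0.2117, 0.1299]
orientation: [-0.001, 0.607, 0.794, -0.001]
force: [-2.9, -0.3, 6.3]
opening: 0.0553
finger_force: 66.9
time: 14.45
ee_pos: [0.5188, 0.2116, 0.1291]
orientation: [-0.001, 0.608, 0.794, -0.001]
force: [0.5, -0.3, 1.2]
opening: 0.0852
finger_force: 0.0
time: 14.87
ee_pos: [0.5202, 0.2119, 0.2333]
orientation: [0.001, 0.607, 0.794, 0.001]
force: [0.9, 0.2, 0.4]
opening: 0.0853
finger_force: 0.0
[0.52116716 0.21208712 0.23377296]
small [[76.691, 0.519, 0.215, 105.5], [76.26, 0.519, 0.215, 106.0], [76.193, 0.518, 0.215, 106.0], [75.921, 0.519, 0.215, 105.0], [75.814, 0.517, 0.215, 105.0]]
large [[68.535, 0.52, 0.212, 105.0], [68.434, 0.52, 0.212, 105.5], [67.839, 0.517, 0.211, 105.5], [67.447, 0.517, 0.211, 105.0], [67.303, 0.518, 0.211, 105.0]]
```

Run:
```python
from fit import *
sc=load('scene0')
S=lambda l:np.array(l)/4.2+[229.5,124.5]
x,r=fitbox([(sc,S([(60,222),(135,288),(249,203)]))],.12,.09,.012,[.55,-.25]);print(x,np.degrees(x[2]),r)
plan([x[0],x[1],.33],down(174))
```

```text
[ 0.55144524 -0.26034001  0.02479932] 1.4208964347165882 0.45595568426778366
call [-154.6, -31.3, -32.2] [0.002, 0.001, -0.4]
call [-130.1, -89.2, -32.3] [0.002, 0.001, -0.4]
call [-85.1, -132.9, -32.2] [0.002, 0.001, -0.4]
```

```bash
python3 -m creep '[{"linear":[-20,-4,-10],"rotation":[0,0,-0.04]},{"linear":[-50,-10,-18],"rotation":[0,0,-0.12]},{"linear":[-85,-17,-25],"rotation":[0,0,-0.21]},{"linear":[-120,-24,-29],"rotation":[0,0,-0.31]},{"linear":[-155,-31,-32],"rotation":[0,0,-0.4]}]'
python3 -m creep '[{"linear":[-26,-18,-6],"rotation":[0,0,-0.08]},{"linear":[-52,-36,-13],"rotation":[0,0,-0.16]},{"linear":[-78,-53,-19],"rotation":[0,0,-0.24]},{"linear":[-104,-71,-26],"rotation":[0,0,-0.32]},{"linear":[-130,-89,-32],"rotation":[0,0,-0.4]}]'
python3 -m creep '[{"linear":[-19,-30,-8],"rotation":[0,0,-0.09]},{"linear":[-39,-60,-16],"rotation":[0,0,-0.18]},{"linear":[-59,-92,-24],"rotation":[0,0,-0.27]},{"linear":[-76,-119,-32],"rotation":[0,0,-0.36]},{"linear":[-85,-133,-32],"rotation":[0,0,-0.44]}]'
python3 -m creep '[{"linear":[0,0,0],"rotation":[0,0,-0.02]},{"linear":[0,0,0],"rotation":[0,0,-0.04]},{"linear":[0,0,0],"rotation":[0,0,-0.06]},{"linear":[0,0,0],"rotation":[0,0,-0.06]},{"linear":[0,0,0],"rotation":[0,0,-0.06]}]'
python3 - <<'E'
from h import *
snap('wrist','w6'); snap('scene','s6'); s=bot.get_obs(); print(s['ee_pos'],rot(s['orientation']).as_matrix().round(3)[:,0],s['joint_positions'])
i=cv2.imread('pics/w6.png'); j=cv2.imread('pics/s5.png'); k=cv2.imread('pics/s6.png')
o=np.zeros((600,800,3),np.uint8)
o[:600,:500]=cv2.resize(i[40:280,220:420],None,fx=2.5,fy=2.5,interpolation=cv2.INTER_CUBIC)
o[:300,500:800]=cv2.resize(k[200:275,350:425],None,fx=4,fy=4,interpolation=cv2.INTER_CUBIC)
o[300:600,500:800]=cv2.resize(k[125:200,225:300],None,fx=4,fy=4,interpolation=cv2.INTER_CUBIC)
cv2.imwrite('pics/m6.png',o)
E
```

```text
time: 15.38
ee_pos: [0.5293, 0.0526, 0.2608]
orientation: [-0.001, 0.435, 0.9, -0.001]
force: [1.1, -0.6, -0.3]
opening: 0.085
finger_force: 0.0
time: 15.8
ee_pos: [0.5394, -0.1047, 0.2925]
orientation: [-0.002, 0.248, 0.969, -0.0]
force: [0.1, -0.2, -0.3]
opening: 0.0849
finger_force: 0.0
time: 16.22
ee_pos: [0.5497, -0.2647, 0.3256]
orientation: [-0.001, 0.032, 0.999, -0.001]
force: [0.4, -0.3, 0.1]
opening: 0.0848
finger_force: 0.0
time: 16.63
ee_pos: [0.55, -0.2595, 0.325]
orientation: [-0.001, 0.002, 1.0, 0.0]
force: [-0.8, 0.8, 0.4]
opening: 0.0848
finger_force: 0.0
[ 0.55010771 -0.25983177  0.32526489] [-1.     0.005  0.002] [-6.39046218e-01  2.07920577e-01  1.39380242e+00 -1.24719077e-03
  1.54150518e+00 -2.20477226e+00]
```

View pics/m6.png

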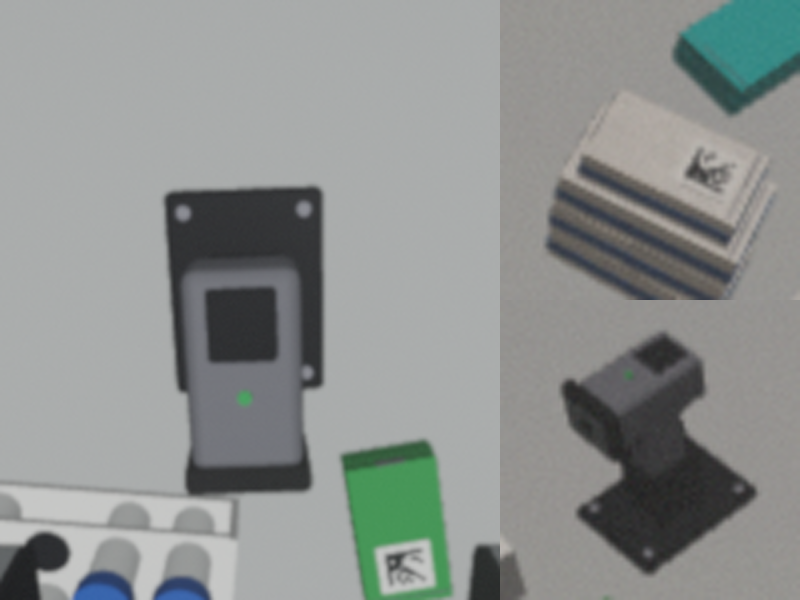

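The reader's barrel top spans (184,268)–(302,465) in the wrist crop, and the nose points down the image. The scene crop shows the small carton sitting squarely on the stack, label up.

Run:
```python
from fit import *
w,s=load('w6'),load('s6')
W=lambda l:np.array(l)/2.5+[219.7,39.7]
for n,l,z in (('sides L',[(183,285),(192,466)],.157),('R',[(299,285),(302,463)],.157),('nose top front',[(187,491),(310,488)],.160)):
    p=[onz(w,*q,z)[:2].round(4).tolist() for q in W(l)]; print(n,p)
L=[onz(w,*q,.157) for q in W([(183,285),(192,466),(299,285),(302,463)])]
f=(L[1]+L[3])/2; b=(L[0]+L[2])/2; d=f-b; yaw=np.degrees(np.arctan2(d[1],d[0]));print('axis yaw',yaw,'width',np.linalg.norm(L[1]-L[3]),np.linalg.norm(L[0]-L[2]))
u=d/np.linalg.norm(d); print('grip from front edge',f-u*.045)
nf=sum(onz(w,*q,.160) for q in W([(187,491),(310,488)]))/2; print('from nose',nf-u*.057)
x,r=fitbox([(w,W([(166,193),(321,187),(322,386),(180,391)]))],.12,.09,.012,[.55,-.26]);print('foot',x,np.degrees(x[2]),r)
c=(np.array([(622,92),(767,160),(730,230),(582,158)])-[500,0])/4+[349.6,199.6]
x,r=fitbox([(s,c)],.1,.056,.138,[.519,.213]);print('small',x,np.degrees(x[2]),r)
lc=(np.array([709,170])-[500,0])/4+[349.6,199.6]; print('label',onz(s,*lc,.138))
```

```text
sides L [[0.5192, -0.2868], [0.595, -0.2856]]
R [[0.5194, -0.2421], [0.5939, -0.2398]]
nose top front [[0.6051, -0.2878], [0.6039, -0.2365]]
axis yaw 1.31397917857985 width 0.04586609581753219 0.04467242944518471
grip from front edge [ 0.54947779 -0.26372878  0.157     ]
from nose [ 0.54751989 -0.26343374  0.16      ]
foot [ 0.5504818  -0.26324766  0.03085324] 1.767760278875464 1.3616040590513805
small [ 0.5204944   0.21254241 -1.30945157] -75.0260483648654 0.5137580787005572
label [0.51154997 0.23222862 0.138     ]
```

```bash
python3 -m creep '[{"linear":[0,-1,15],"rotation":[0,0,-0.01]},{"linear":[1,-2,42],"rotation":[0,0,-0.02]},{"linear":[1,-3,76],"rotation":[0,0,-0.03]},{"linear":[1,-4,104],"rotation":[0,0,-0.03]},{"linear":[1,-4,120],"rotation":[0,0,-0.03]}]'
python3 -m creep '[{"linear":[0,0,0],"rotation":[0,0,0]},{"linear":[0,0,0],"rotation":[0,0,0]},{"linear":[0,0,0],"rotation":[0,0,0]},{"linear":[0,0,0],"rotation":[0,0,0]},{"linear":[0,0,0],"rotation":[0,0,0]}]'
python3 -c "
from h import *
plan([.549,-.2635,.137],down(181.5),1);print(bot.get_obs()['ee_pos'])"
```

```text
time: 17.15
ee_pos: [0.5473, -0.2633, 0.2013]
orientation: [-0.003, -0.012, 1.0, 0.002]
force: [0.2, -1.2, -0.8]
opening: 0.0849
finger_force: 0.0
time: 17.57
ee_pos: [0.5496, -0.2654, 0.2074]
orientation: [0.0, -0.012, 1.0, -0.001]
force: [-0.0, 0.8, -1.0]
opening: 0.0849
finger_force: 0.0
call [0.6, 2.0, 70.4] [-0.002, 0.001, -0.002]
[ 0.54963179 -0.26536586  0.20738933]
```

```bash
python3 -m creep '[{"linear":[0,0.5,12],"rotation":[0,0,0]},{"linear":[0,1,30],"rotation":[0,0,0]},{"linear":[0,1.8,48],"rotation":[0,0,0]},{"linear":[0,1.8,60],"rotation":[0,0,0]},{"linear":[0,1.8,66],"rotation":[0,0,0]}]'
python3 -m creep '[{"linear":[0,0,0],"rotation":[0,0,0]},{"linear":[0,0,2],"rotation":[0,0,0]},{"linear":[0,0,4],"rotation":[0,0,0]},{"linear":[0,0,4],"rotation":[0,0,0]},{"linear":[0,0,4],"rotation":[0,0,0]}]'
python3 -m creep '[{"linear":[0,0,0],"rotation":[0,0,0]},{"linear":[0,0,0],"rotation":[0,0,0]},{"linear":[0,0,0],"rotation":[0,0,0]},{"linear":[0,0,0],"rotation":[0,0,0]},{"linear":[0,0,0],"rotation":[0,0,0]}]' 35
python3 -m creep '[{"linear":[0,0,0],"rotation":[0,0,0]},{"linear":[0,0,0],"rotation":[0,0,0]},{"linear":[0,0,0],"rotation":[0,0,0]},{"linear":[0,0,-2],"rotation":[0,0,0]},{"linear":[0,0,-5],"rotation":[0,0,0]}]'
```

```text
time: 17.98
ee_pos: [0.5475, -0.2622, 0.1367]
orientation: [-0.002, -0.012, 1.0, 0.001]
force: [-0.3, -0.6, 0.4]
opening: 0.085
finger_force: 0.0
time: 18.4
ee_pos: [0.5489, -0.2633, 0.136]
orientation: [-0.001, -0.012, 1.0, -0.0]
force: [0.0, 0.6, -0.1]
opening: 0.085
finger_force: 0.0
time: 18.82
ee_pos: [0.5488, -0.2633, 0.1358]
orientation: [-0.001, -0.012, 1.0, -0.0]
force: [1.2, 0.3, 1.3]
opening: 0.0474
finger_force: 62.5
time: 19.23
ee_pos: [0.5478, -0.2623, 0.1392]
orientation: [-0.002, -0.012, 1.0, 0.001]
force: [0.3, -0.3, -2.4]
opening: 0.0473
finger_force: 62.2
```

Gripped (47 mm). Next, straight up slowly, then higher.

```bash
python3 -m creep '[{"linear":[0,0,-6],"rotation":[0,0,0]},{"linear":[0,0,-14],"rotation":[0,0,0]},{"linear":[0,0,-22],"rotation":[0,0,0]},{"linear":[0,0,-30],"rotation":[0,0,0]},{"linear":[0,0,-38],"rotation":[0,0,0]}]'
python3 -m creep '[{"linear":[0,0,-9],"rotation":[0,0,0]},{"linear":[0,0,-20],"rotation":[0,0,0]},{"linear":[0,0,-32],"rotation":[0,0,0]},{"linear":[0,0,-46],"rotation":[0,0,0]},{"linear":[0,0,-62],"rotation":[0,0,0]}]'
python3 -m creep '[{"linear":[0,0,-22],"rotation":[0,0,0]},{"linear":[0,0,-48],"rotation":[0,0,0]},{"linear":[0,0,-75],"rotation":[0,0,0]},{"linear":[0,0,-95],"rotation":[0,0,0]},{"linear":[0,0,-105],"rotation":[0,0,0]}]'
python3 -c "
from h import *
s=bot.get_obs();print(s['joint_positions'].round(3))
print(open('log.txt').read())"
```

```text
time: 19.65
ee_pos: [0.5488, -0.2631, 0.1795]
orientation: [-0.001, -0.012, 1.0, -0.0]
force: [-0.3, -0.2, -1.4]
opening: 0.0474
finger_force: 62.2
time: 20.07
ee_pos: [0.5486, -0.2628, 0.2413]
orientation: [-0.001, -0.012, 1.0, 0.0]
force: [-1.1, 0.5, -2.8]
opening: 0.0476
finger_force: 62.2
time: 20.48
ee_pos: [0.5498, -0.2636, 0.3501]
orientation: [0.002, -0.012, 1.0, -0.002]
force: [0.3, -0.6, -1.7]
opening: 0.0474
finger_force: 62.2
[-6.440e-01  2.000e-01  1.355e+00 -1.000e-03  1.582e+00 -2.239e+00]
[[0.9598819386912558, 0.15890510473478595, 1.597931003921705, -1.9306105161731324e-05, 1.3861972437459977, -0.21008689398887836], [0.22411855573795286, 0.5290561118758719, 0.24954859309840882], [0.19907301870689592, 0.9799843948909231, -0.0006642898157561006, -0.0002787691443485467]]
[[-0.1599949332937892, -0.033935487049921276, 1.8966967588550634, -0.00041394032090208795, 1.2791974819940923, 0.29773367691016384], [0.4832604629773016, 0.04335034580120144, 0.20198593821290728], [0.8490597018953294, 0.5282968387356385, -0.00026822280186894785, 2.9255322227073058e-05]]
[[-0.150358004716
[... 2396 characters left out ...]
38505, 0.21163695448019085, 0.13051111594483808], [0.6074937918414441, 0.7943239192809374, -0.0005876115491700003, -0.0006773809433094849]]
[[0.17162214523253286, 0.1350826714302059, 1.656091587557039, 0.00023633325661100504, 1.3445121189302274, -0.09351575763066641], [0.5211671639887098, 0.21208711610884032, 0.23377295584420527], [0.6074544072529199, 0.794349047228604, 0.002246355829297679, 0.0019204586694217091]]
[[-0.6468845531005183, 0.2807545051000902, 1.5403852513557665, -0.001398572430839698, 1.3184367014599363, -2.2416182887790295], [0.5496317917698732, -0.2653658648512, 0.20738932941093904], [-0.012142318955896278, 0.9999255417667868, -0.0011527154103004287, 0.00038243947757626677]]
```

```bash
python3 -c "
from h import *
plan([.513,.24,.36],down(90),4)"
```

```text
call [6.1, 126.1, -3.0] [-0.0, 0.001, 0.399]
call [54.6, 113.8, -2.9] [-0.0, 0.001, 0.399]
call [94.5, 83.7, -2.8] [-0.0, 0.001, 0.399]
call [119.6, 40.4, -2.6] [-0.0, 0.001, 0.399]
```

```bash
python3 -m creep '[{"linear":[1,13,-1],"rotation":[0,0,0.04]},{"linear":[2,35,-2],"rotation":[0,0,0.11]},{"linear":[3,63,-3],"rotation":[0,0,0.2]},{"linear":[5,94,-3],"rotation":[0,0,0.3]},{"linear":[6,126,-3],"rotation":[0,0,0.4]}]'
python3 -m creep '[{"linear":[11,23,-1],"rotation":[0,0,0.08]},{"linear":[22,45,-1],"rotation":[0,0,0.16]},{"linear":[33,68,-2],"rotation":[0,0,0.24]},{"linear":[44,91,-2],"rotation":[0,0,0.32]},{"linear":[55,114,-3],"rotation":[0,0,0.4]}]'
python3 -m creep '[{"linear":[19,17,-1],"rotation":[0,0,0.08]},{"linear":[38,34,-1],"rotation":[0,0,0.16]},{"linear":[57,50,-2],"rotation":[0,0,0.24]},{"linear":[76,67,-2],"rotation":[0,0,0.32]},{"linear":[95,84,-3],"rotation":[0,0,0.4]}]'
python3 -m creep '[{"linear":[32,11,-1],"rotation":[0,0,0.11]},{"linear":[64,22,-1],"rotation":[0,0,0.21]},{"linear":[92,31,-2],"rotation":[0,0,0.3]},{"linear":[112,38,-2],"rotation":[0,0,0.37]},{"linear":[120,40,-3],"rotation":[0,0,0.4]}]'
python3 -m creep '[{"linear":[0,0,0],"rotation":[0,0.03,0]},{"linear":[0,0,0],"rotation":[0,0.09,0]},{"linear":[0,0,0],"rotation":[0,0.16,0]},{"linear":[0,0,0],"rotation":[0,0.24,0]},{"linear":[0,0,0],"rotation":[0,0.3,0]}]'
python3 -c "
from h import *
s=bot.get_obs();print(s['joint_positions'].round(3),rot(s['orientation']).as_matrix().round(3))"
```

```text
time: 20.9
ee_pos: [0.5393, -0.1362, 0.3479]
orientation: [-0.001, 0.19, 0.982, -0.0]
force: [0.7, 0.5, -1.5]
opening: 0.0476
finger_force: 62.1
time: 21.32
ee_pos: [0.53, -0.0096, 0.3509]
orientation: [-0.001, 0.38, 0.925, -0.001]
force: [1.0, 0.8, -2.2]
opening: 0.0473
finger_force: 62.2
time: 21.73
ee_pos: [0.521, 0.1168, 0.3539]
orientation: [-0.001, 0.556, 0.831, -0.001]
force: [-0.7, 0.5, -2.0]
opening: 0.0475
finger_force: 62.2
time: 22.15
ee_pos: [0.5113, 0.2446, 0.3567]
orientation: [-0.002, 0.709, 0.705, -0.001]
force: [0.3, -0.4, -1.3]
opening: 0.0475
finger_force: 62.1
time: 22.57
ee_pos: [0.5122, 0.2415, 0.3572]
orientation: [-0.107, 0.701, 0.697, 0.106]
force: [0.4, -1.5, -1.9]
opening: 0.0474
finger_force: 62.1
[0.07  0.009 1.572 0.302 1.541 0.069] [[ 0.005  1.    -0.   ]
 [ 0.954 -0.005  0.298]
 [ 0.298 -0.002 -0.954]]
```

```bash
python3 -m creep '[{"linear":[0,0,0],"rotation":[0,0.1,0]},{"linear":[0,0,0],"rotation":[0,0.21,0]},{"linear":[0,0,0],"rotation":[0,0.32,0]},{"linear":[0,0,0],"rotation":[0,0.43,0]},{"linear":[0,0,0],"rotation":[0,0.54,0]}]'
python3 -m creep '[{"linear":[0,0,0],"rotation":[0,0.11,0]},{"linear":[0,0,0],"rotation":[0,0.22,0]},{"linear":[0,0,0],"rotation":[0,0.33,0]},{"linear":[0,0,0],"rotation":[0,0.45,0]},{"linear":[0,0,0],"rotation":[0,0.55,0]}]'
python3 -m creep '[{"linear":[0,0,0],"rotation":[0,0,0]},{"linear":[0,0,0],"rotation":[0,0,0]},{"linear":[0,0,0],"rotation":[0,0,0]},{"linear":[0,0,0],"rotation":[0,0,0]},{"linear":[0,0,0],"rotation":[0,0,0]}]'
python3 - <<'E'
from h import *
s=bot.get_obs();M=rot(s['orientation']).as_matrix();print(s['joint_positions'].round(3),M.round(3),s['ee_pos'],s['opening'],s['ft_torque'])
lab=np.array([.513,.2335,.138]); up=M[:,0]  # tool x = -aim
print('aim below horizontal',np.degrees(np.arcsin(up[2])))
# true grip point sits 1.2 mm behind TCP along tool z ; 
P=lab+up*.157+M[:,2]*.0012
plan(P,rot(s['orientation']),1)
snap('scene','s7');snap('side','d7');snap('wrist','w7')
E
```

```text
time: 22.98
ee_pos: [0.5125, 0.2412, 0.3579]
orientation: [-0.289, 0.647, 0.643, 0.29]
force: [-0.9, 0.3, -2.5]
opening: 0.0475
finger_force: 62.1
time: 23.4
ee_pos: [0.5124, 0.2409, 0.3568]
orientation: [-0.453, 0.544, 0.54, 0.455]
force: [0.5, -0.2, -3.2]
opening: 0.0474
finger_force: 62.2
time: 23.82
ee_pos: [0.5126, 0.242, 0.3586]
orientation: [-0.451, 0.544, 0.543, 0.453]
force: [-1.3, -0.4, -1.9]
opening: 0.0478
finger_force: 62.3
[-0.313  0.136  1.886  1.266  1.761 -0.511] [[-0.     1.     0.004]
 [ 0.182 -0.004  0.983]
 [ 0.983  0.001 -0.182]] [0.51260258 0.2419607  0.3585682 ] 0.04780711483471861 [-7.67167306e-01  1.90559050e-02  2.11686112e-04]
aim below horizontal 79.50193320052921
call [-61.4, 0.2, 33.1] [0.0, 0.0, 0.0]
```

```bash
python3 -m creep '[{"linear":[-8,0,4],"rotation":[0,0,0]},{"linear":[-22,0,12],"rotation":[0,0,0]},{"linear":[-38,0,21],"rotation":[0,0,0]},{"linear":[-52,0,29],"rotation":[0,0,0]},{"linear":[-61,0,33],"rotation":[0,0,0]}]'
python3 -m creep '[{"linear":[0,0,0],"rotation":[0,0,0]},{"linear":[0,0,0],"rotation":[0,0,0]},{"linear":[0,0,0],"rotation":[0,0,0]},{"linear":[0,0,0],"rotation":[0,0,0]},{"linear":[0,0,0],"rotation":[0,0,0]}]'
python3 - <<'E'
from fit import *
s=bot.get_obs();r=rot(s['orientation']);M=r.as_matrix();T=np.array(s['ee_pos'])
print(T,s['force'],s['opening'],np.abs(s['qvel']).max()); up=M[:,0]
G=T-M[:,2]*.0012; win=G-up*.057; k=(win[2]-.138)/up[2]; print('range',k,'hit',win-up*k)
# predicted scanner silhouette vs image, for small pitch/yaw slips about grip
def box(x,y,z): return np.array([[a,b,c] for a in x for b in y for c in z])
parts=[box((-.018,.018),(-.015,.015),(-.125,-.02)),box((-.038,.048),(-.024,.024),(-.02,.02)),box((.045,.057),(-.027,.027),(-.023,.023))]
Rs=r*R.from_matrix(np.array([[-1,0,0],[0,1,0],[0,0,-1.]]))  # scanner axes in tool: x=-tx, z=-tz
for n in('scene','side'):
    c=snap(n,n+'8'); im=c['pixels'].astype(int); dark=((im.max(2)<135)&(im.max(2)-im.min(2)<30)).astype(np.uint8)
    res=[]
    for pit in range(-12,13,2):
        for dx in(-.006,-.003,0,.003,.006):
            m=np.zeros(dark.shape,np.uint8)
            for p in parts:
                q=proj(c,G+Rs.apply(R.from_euler('y',pit,degrees=True).apply(p+[dx,0,0])))
                cv2.fillConvexPoly(m,cv2.convexHull(q.round().astype(np.int32)),1)
            ring=cv2.dilate(m,np.ones((9,9)))-m
            res.append((dark[m>0].mean()-dark[ring>0].mean(),pit,dx,dark[m>0].mean()))
    res.sort(reverse=True); print(n,np.round(res[:5],3).tolist(),[np.round(q,3) for q in res if q[1]==0 and q[2]==0])
E
```

```text
time: 24.38
ee_pos: [0.5115, 0.2639, 0.2891]
orientation: [-0.453, 0.545, 0.541, 0.452]
force: [0.1, -0.3, -2.6]
opening: 0.0476
finger_force: 62.3
time: 24.8
ee_pos: [0.5128, 0.2629, 0.2922]
orientation: [-0.452, 0.545, 0.542, 0.454]
force: [0.4, 0.1, -2.1]
opening: 0.0473
finger_force: 62.3
[0.51279372 0.26289776 0.29218803] [ 0.40610935  0.13652227 -2.05745881] 0.047317832886624264 0.004643686629275315
range 0.09997739614912762 hit [0.51261444 0.23341279 0.138     ]
scene [[0.76, 2.0, 0.003, 0.899], [0.757, 0.0, 0.0, 0.899], [0.753, 0.0, 0.003, 0.897], [0.745, 2.0, 0.0, 0.887], [0.741, -2.0, -0.003, 0.9]] [array([0.757, 0.   , 0.   , 0.899])]
side [[0.109, 10.0, 0.003, 0.507], [0.105, 10.0, -0.003, 0.516], [0.104, 8.0, 0.0, 0.513], [0.104, 10.0, 0.0, 0.512], [0.102, 12.0, 0.006, 0.497]] [array([0.068, 0.   , 0.   , 0.5  ])]
```

```bash
python3 -c "
from plant import bot
print(bot.hand_in())"
```

```text
the job is handed in; nothing more can be done
None
```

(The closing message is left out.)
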